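Unclip the wire-rest insert from its bench dock and stand it on the fire brick

ROBOT

A 6-joint arm with a two-finger parallel gripper is mounted at the origin on a cart in front of the work surface, level with it; the furniture and walls round the work are solid. World frame = base frame: x ahead of the robot, y to its left, z up, the work surface at z = 0. Lengths are in m, angles in rad, forces in N, time in s.
With the tool pointing down it reaches from about 0.35 to 0.775 m from the base axis. Payload 5.5 kg.
Tool frame: the origin (TCP) lies on the centre line of the jaws, within the pads' length; the fingertips stand 11 mm ahead of it and the grasp point (between the pads) lies 8 mm behind it (env.tip_extent is the distance from the TCP to the fingertips, in m); z points along the fingers, y is the line along which they close (so a half turn about z gives the same grasp; the last joint's range is limited). The gripper opens to 85 mm and grips with 20 to 120 N. Pads are 22 mm wide; open, the fingers measure 114 mm over their backs; the gripper's body (76 mm by 85 mm) begins 54 mm behind the grasp point. The pads swing forward as they close: fully open they stand 13 mm farther back than shut.
Start: joints at [-1.274, 0.313, 0.046, 1.304, 0, 1.431], TCP at [0.243, -0.521, 0.242] pointing down, gripper open.
Joint ranges: [-2.76, 2.76], [-0.86, 1.69], [-1.03, 1.26], [-2.2, 2.34], [-1.47, 1.5], [-3.14, 3.14]. Speed limits (rad/s): [2.57, 2.57, 3.14, 3.14, 3.14, 3.14].

INTERFACE

Orientations are given as a unit quaternion [w, x, y, z].
In Python, from workcell import env gives the robot as it stands.
- The arm moves only by the shell command python3 -m jog 'ROWS' [FORCE]. ROWS is JSON, a list of rows, each a list of 5 numbers: the gripper's target within -1 to 1 (shut at 1, half-way at 0, fully open at -1), then the shift along the tool's x, y, z in m, then the turn about the tool's z in degrees. In form: [[fingers, tx, ty, tz, turn], ...]. A call has 1 to 5 rows; each row shifts and turns the commanded pose from where the row before left it, along the tool's axes as they then stand; what a row does not reach is not made up. A row lasts 1/12 s, in which the tool goes at most 41.7 mm and 7.16 degrees, less where a joint would pass 70% of its speed; a pose out of reach is approached as far as the arm can. A call is refused whole if a number of a shift passes 0.0417 or a number of a turn 7.16, either way. A call with a gripper value outside its range is refused whole. The fingers move at their own pace and stop on an object; FORCE is the grip in N (left out, the last holds). Time passes only in rows, so rows that do not move let the fingers close. It gives the time, the measured TCP pose, the force, the opening and the grip force at its end, in the units of the state.
- env.get_state(): the state, without advancing time (a new reading comes with each control period).
- env.read_camera(name): name is "scene" or "top" or "wrist"; returns a dict with "img" (420x560x3 uint8, red, green, blue), "fov_y" (degrees; the focal length in pixels is half the picture's height over the tangent of half this angle, whatever the lens; pixels are square), "cx", "cy" (the principal point, pixels), "T" (4x4, takes a point from camera to world coordinates). Camera axes: x right, y up, looking along -z (the intrinsics and any distortion apply to the point x, -y, -z); pixel columns grow to the right and rows downward; lengths in m; the calibration is good to about 2 mm. The wrist camera is an equidistant fisheye: a pixel r from the principal point sees the ray r / f radians off the axis. A picture is of the moment at which its call begins. There is no depth.
- env.hand_in(): hands the job in; it is judged then, once.
The state is a dict: "clock": time; "joint_pos": joint angles; "qvel": joint speeds; "tau": joint torques, N m; "tcp_pos": TCP position; "orientation": TCP orientation; "wrist_force": force on the tool from outside, world axes, zero at the start; "ft_torque": the same for the moment, N m; "finger_gap": finger opening in m; "grip_force": force on a finger pad.
Only numpy, scipy, OpenCV 4.12 (cv2) and the standard library are available. Lean on these libraries where they do the work, as an engineer would, in place of code of your own. Each camera call takes 0.05 s, during which the arm holds its last target. There are 200 camera calls.

TASK

Unclip the wooden-gripped insert from the bench dock: press the dock's black forked release button down lightly and keep it down while you draw the insert straight out of the open end of the channel, without leaning hard on the dock or tearing the insert against its catch. Then set the insert down gently, standing upright on its foot in the middle of the fire brick, let go of it, and leave the glass beaker and the little flux cup where they stand.

Things in the scene. Friction and masses are not known exactly. Their poses are not given: they have to be found in the camera images.
- insert: Loose insert, 0.16 kg: aluminium slide foot 52 (its x) x 36 (y) x 8 mm, on it an upright pale wood grip 30 (x) x 22 mm (y) reaching 8 to 68 mm above the foot's underside, brass wire rest 14 mm wide on top to 76 mm. Origin: centre of the foot's underside, z up. Starts clipped home in the dock, origin 14 mm above the dock's, axes parallel. Grip the wood across its 22 mm (along y).
- dock: Fixed bench dock, dark steel and aluminium, 80 x 80 mm (x -34 to +46); origin on the worktop under the channel, z up. The channel runs along x, open at -x: the insert comes out along the dock's -x. Rails leave the foot 2 mm play each side; lips over it (tops at 28 mm) stop it being lifted. Over 25 N of fingers on dock or button, or 30 N of insert against dock or catch, is damage.
- dock_mouth (a point): Centre of the channel's open end on its floor, 34 mm along -x from the dock's origin and 14 mm above the worktop; the lips end here. Dock's axes. The insert is clear of lips and button bars, and may be lifted, once drawn 72 mm or more from its start.
- dock_catch (a point): Fixed point on the channel floor (12 mm along -x of the dock's origin) where the sprung catch tooth stands up into the foot. The button draws it down. The foot has cross notches at its x = -12 (home), 0 and +12 mm: let up early, the tooth springs into the next one and holds again. The foot's tail is past the tooth once the insert is drawn out 38 mm.
- dock_fork (a point): Fixed point of the dock, 50 mm above its origin, between the black release button's two level bars, which lie each side of the grip (13.5 to 40 mm to +y and -y, x -44 to +36 mm; joined behind). It does NOT follow the button: the height setting differs each time, unmeasured; the tops of the unpressed bars lie 8 mm below to 8 mm above this point and must be felt.
- fork_rear (a point): Fixed point of the dock on the button's guide, 42 mm along +x and 22 mm above the dock's origin. The forked button moves straight down as one piece: 4 N starts it, each mm takes 1 N more, hard stop after 8 mm (12 N). The catch frees the foot from about 4.5 mm (8.5 N) down. Fingertips set 26 to 34 mm apart press both bars, then close on the grip and slide along the bars while drawing.
- fire_brick: Rough brown fire brick lying flat, fixed, 151 mm (its x) by 130 mm (its y) by 53 mm high, with a level top (set things down with less than 40 N); origin at the centre of its underside, z up.
- goblet: Bystander: open glass beaker, 76 mm across and 65 mm high, on the worktop; origin at the centre of its underside.
- flux_cup: Bystander: little dark flux cup, 28 mm across and 17 mm high, on the worktop; origin at the centre of its underside.
There are look-alikes about, which are no part of the job. What is shaped like the insert but purple is not meant.

How it is judged:
By the outcome, as a careful person would: the job done as asked, in the order asked, and still so for the second after the job is handed in, with the robot touching nothing.
It also fails if it takes over 48 s, if anything falls off the work surface, if the arm or the gripper's body presses on something with over 40 N, if the wrist force passes 120 N, or if a joint passes its speed limit or range.

## Working session

There is one attempt and no reset: what is moved stays moved. The work goes in short steps, Python scripts to look and compute and a shell command to move; the robot and the scene stay as the last step left them, time stands still between calls to the robot, and variables do not carry over. Pictures are saved under pics/ and viewed, at most 10 in all, crops included, and the job is handed in when it is done.

```bash
mkdir -p pics
cat > h.py <<'E'
import numpy as np, cv2
from workcell import env
def grab(n,f):
    c=env.read_camera(n); cv2.imwrite(f"pics/{f}.png",c["img"][:,:,::-1]); np.save(f"pics/{f}.npy",c,allow_pickle=True); return c
def load(f): return np.load(f"pics/{f}.npy",allow_pickle=True).item()
def ray(c,u,v,fish=False):
    f=c["img"].shape[0]/2/np.tan(np.radians(c["fov_y"]/2)); x=(u-c["cx"])/f; y=(v-c["cy"])/f
    if fish:
        r=np.hypot(x,y); s=np.sin(r)/r if r>1e-9 else 1; d=np.array([x*s,-y*s,-np.cos(r)])
    else: d=np.array([x,-y,-1.])
    return c["T"][:3,3], c["T"][:3,:3]@d
def onz(c,u,v,z,fish=False):
    o,d=ray(c,u,v,fish); return o+d*(z-o[2])/d[2]
E
python3 - <<'E'
from h import *
for n in("scene","top"):
    c=grab(n,n+"0"); print(n,c["fov_y"],c["cx"],c["cy"],c["T"].round(3).tolist(),[k for k in c])
s=env.get_state(); print(s)
E
```

```text
scene 56.13700902799736 276.32511833929 211.50783574610895 [[-0.458, 0.591, -0.664, -0.021], [-0.889, -0.289, 0.355, 0.67], [0.018, 0.753, 0.658, 0.655], [0.0, 0.0, 0.0, 1.0]] ['img', 'fov_y', 'cx', 'cy', 'T']
top 44.103272914085345 287.69208206935303 207.41677996561992 [[-0.03, 0.993, -0.117, 0.384], [-1.0, -0.029, 0.007, 0.363], [0.004, 0.117, 0.993, 1.476], [0.0, 0.0, 0.0, 1.0]] ['img', 'fov_y', 'cx', 'cy', 'T']
{'clock': 0.1, 'joint_pos': array([-1.27359065e+00,  3.13932138e-01,  4.50783675e-02,  1.30356586e+00,
       -3.11301652e-07,  1.43117518e+00]), 'qvel': array([-0.00099142, -0.0031924 ,  0.00097697,  0.00040134,  0.00030654,
       -0.00023713]), 'tau': array([ 3.55831129e-03, -4.81728601e+01,  2.99242830e+01,  1.27096570e-02,
       -9.17574744e-05, -3.60850336e-06]), 'tcp_pos': array([ 0.24311634, -0.52060131,  0.2414883 ]), 'orientation': array([-8.09121452e-04,  9.76242140e-01,  2.16680929e-01, -6.40409080e-05]), 'wrist_force': array([-0.35423458, -0.40295056,  0.22565587]), 'ft_torque': array([0.01001057, 0.02705784, 0.01046148]), 'grip_force': 0.0, 'finger_gap': 0.08551922671514017}
```

View pics/top0.png

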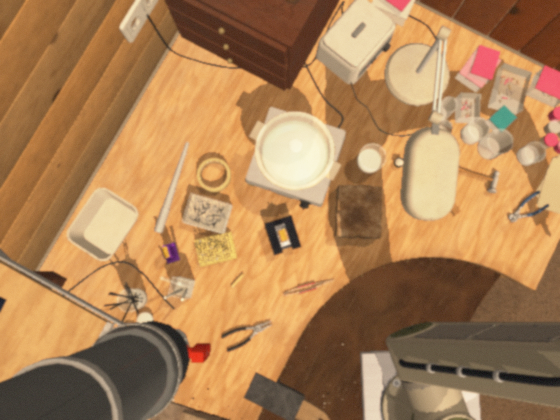

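View pics/scene0.png

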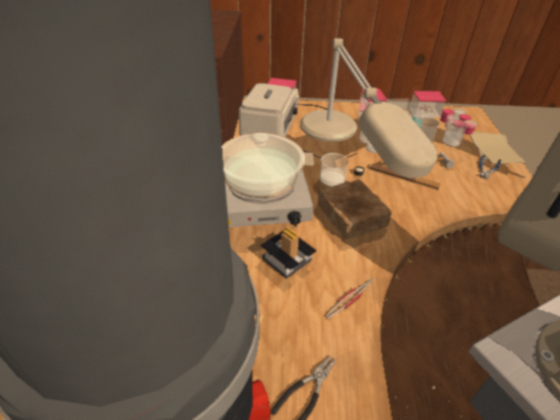

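The top view shows the dock near (283,235), the brick near (358,213), the beaker at (370,158), and the flux cup near (399,161). The purple decoy is at (170,252). I'll enlarge the dock in both views to find its open end.

Run:
```python
from h import *
a=cv2.imread("pics/top0.png")[205:265,255:315]; b=cv2.imread("pics/scene0.png")[215:285,255:325]
t=cv2.imread("pics/top0.png")[140:260,320:420]
r=lambda i:cv2.resize(i,(400,400),interpolation=cv2.INTER_CUBIC)
cv2.imwrite("pics/crop1.png",np.hstack([r(a),r(b)]))
c=load("top0")
for n,u,v,z in[("dock",283,235,.05),("brick",358,213,.053),("beaker",370,158,.065),("cup",399,161,.017),("knob",304,204,.03)]: print(n,onz(c,u,v,z).round(3))
```

```text
dock [0.477 0.368 0.05 ]
brick [0.531 0.159 0.053]
beaker [0.682 0.12  0.065]
cup [0.681 0.03  0.017]
knob [0.563 0.306 0.03 ]
```

View pics/crop1.png

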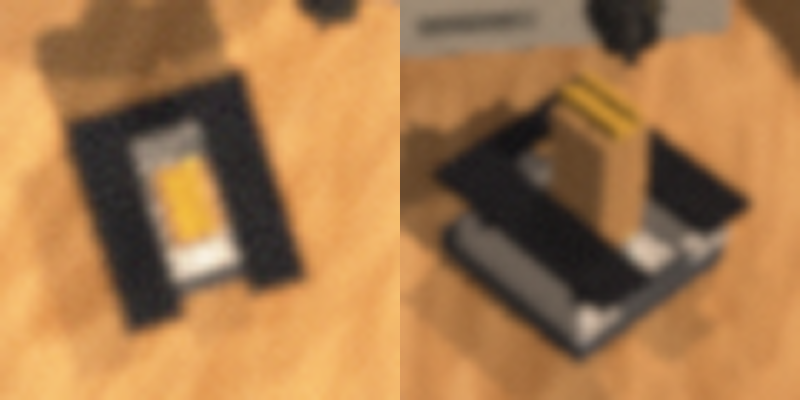

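Crop 1 shows the fork joined at the top-left and open at the bottom, towards the robot, at a yaw of about 16°. The brass top is in the middle.

Run:
```python
from h import *
c=load("top0"); 
P=[onz(c,255+u/6.667,205+v/6.667,.050) for u,v in[(68,122),(242,72),(300,280),(132,330)]]
for p in P: print(p.round(4))
def e(a,b): d=P[a]-P[b]; return np.linalg.norm(d[:2]),np.degrees(np.arctan2(d[1],d[0]))
print(e(0,3),e(1,2),e(0,1),e(3,2),"fork centre",np.mean(P,0))
hsv=cv2.cvtColor(c["img"],cv2.COLOR_RGB2HSV)[205:265,255:315]
m=cv2.inRange(hsv,(18,150,180),(35,255,255)); 
M=cv2.moments(cv2.morphologyEx(m,cv2.MORPH_OPEN,np.ones((2,2))),True);u,v=255+M["m10"]/M["m00"],205+M["m01"]/M["m00"];print("brass",u,v,M["m00"],onz(c,u,v,.088))
s=load("scene0");hs=cv2.cvtColor(s["img"],cv2.COLOR_RGB2HSV)[215:285,255:325]
# brass top in scene by eye: crop centre (600,105)/5.714
o1,d1=ray(c,255+183/6.667,205+200/6.667);o2,d2=ray(s,255+200/5.714,215+105/5.714)
k=np.linalg.lstsq(np.stack([d1,-d2],1),o2-o1,rcond=None)[0];print(o1+k[0]*d1,o2+k[1]*d2)
# brick mask
H=cv2.cvtColor(c["img"],cv2.COLOR_RGB2HSV)
m=cv2.inRange(H[170:250,325:392],(0,0,0),(30,255,115));m=cv2.morphologyEx(m,cv2.MORPH_OPEN,np.ones((5,5)))
n,l,st,ce=cv2.connectedComponentsWithStats(m);i=1+np.argmax(st[1:,4]);r=cv2.minAreaRect(np.argwhere(l==i)[:,::-1].astype(np.float32));print(st[i],r)
for q in cv2.boxPoints(r): print("brick",onz(c,q[0]+325,q[1]+170,.053).round(4))
```

```text
[0.5104 0.416  0.05  ]
[0.5291 0.3434 0.05  ]
[0.4423 0.3221 0.05  ]
[0.4239 0.3918 0.05  ]
(np.float64(0.08982100143050233), np.float64(15.603334058737437)) (np.float64(0.08929039017609289), np.float64(13.75365629019017)) (np.float64(0.07497343844282232), np.float64(104.41304403715263)) (np.float64(0.07208186854785709), np.float64(104.82410908787026)) fork centre [0.476426   0.36832701 0.05      ]
brass 283.80357142857144 235.85714285714286 56.0 [0.47184079 0.36560638 0.088     ]
[0.47408715 0.36915605 0.09049094] [0.47548841 0.37129494 0.09059141]
[ 18  34  27  28 579] ((31.0, 47.5), (27.0, 26.0), 90.0)
brick [0.5573 0.1994 0.053 ]
brick [0.5552 0.1275 0.053 ]
brick [0.4805 0.1311 0.053 ]
brick [0.4826 0.2026 0.053 ]
```

```bash
cat >> h.py <<'E'
def yaw(q):
    w,x,y,z=q; return np.degrees(np.arctan2(2*(x*y+w*z),w*w+x*x-y*y-z*z))
def plan(wps,p=None,a=None,g=-1,turn=7,step=.040):
    """wps: list of (x,y,z,yaw) ; prints rows in tool axes (tool down)"""
    s=env.get_state(); p=np.array(s["tcp_pos"] if p is None else p,float); a=yaw(s["orientation"]) if a is None else a
    for w in wps:
        d=np.array(w[:3])-p; n=max(int(np.ceil(max(np.linalg.norm(d)/step,abs(w[3]-a)/turn))),1)
        R=[]
        for i in range(n):
            r=np.radians(a); c,s_=np.cos(r),np.sin(r); e=d/n
            R.append([g]+[round(float(v),4) for v in(e[0]*c+e[1]*s_, e[0]*s_-e[1]*c, -e[2])]+[round(-(w[3]-a)/(n-i),1)]); a+=(w[3]-a)/(n-i)
        for i in range(0,n,5): print(str(R[i:i+5]).replace(" ",""))
        p=np.array(w[:3]);a=w[3]
E
python3 - <<'E'
from h import *
c=load("top0");s=load("scene0")
for (a,b) in [((432,175),(398,138)),((297,150),(262,160))]:
    o1,d1=ray(c,*a);o2,d2=ray(s,*b)
    k=np.linalg.lstsq(np.stack([d1,-d2],1),o2-o1,rcond=None)[0];print((o1+k[0]*d1).round(3),(o2+k[1]*d2).round(3))
plan([(.40,-.06,.24,100),(.44,.33,.20,194.6)])
E
```

```text
[ 0.617 -0.028  0.136] [ 0.621 -0.024  0.136]
[0.697 0.324 0.122] [0.699 0.327 0.123]
[[-1,0.0259,-0.027,0.0001,np.float64(-5.8)],[-1,0.0285,-0.0243,0.0001,np.float64(-5.8)],[-1,0.0308,-0.0213,0.0001,np.float64(-5.8)],[-1,0.0328,-0.0181,0.0001,np.float64(-5.8)],[-1,0.0344,-0.0147,0.0001,np.float64(-5.8)]]
[[-1,0.0357,-0.0111,0.0001,np.float64(-5.8)],[-1,0.0367,-0.0075,0.0001,np.float64(-5.8)],[-1,0.0372,-0.0038,0.0001,np.float64(-5.8)],[-1,0.0374,-0.0,0.0001,np.float64(-5.8)],[-1,0.0372,0.0037,0.0001,np.float64(-5.8)]]
[[-1,0.0367,0.0075,0.0001,np.float64(-5.8)],[-1,0.0357,0.0111,0.0001,np.float64(-5.8)],[-1,0.0344,0.0147,0.0001,np.float64(-5.8)]]
[[-1,0.0269,0.0077,0.0029,-6.8],[-1,0.0259,0.0108,0.0029,-6.8],[-1,0.0244,0.0137,0.0029,-6.8],[-1,0.0226,0.0165,0.0029,-6.8],[-1,0.0205,0.0191,0.0029,-6.8]]
[[-1,0.0181,0.0213,0.0029,-6.8],[-1,0.0155,0.0233,0.0029,-6.8],[-1,0.0126,0.025,0.0029,-6.8],[-1,0.0096,0.0263,0.0029,-6.8],[-1,0.0065,0.0272,0.0029,-6.8]]
[[-1,0.0032,0.0278,0.0029,-6.8],[-1,-0.0001,0.028,0.0029,-6.8],[-1,-0.0034,0.0278,0.0029,-6.8],[-1,-0.0066,0.0272,0.0029,-6.8]]
```

```bash
python3 -m jog '[[-1,0.026,-0.027,0,-5.8],[-1,0.0285,-0.0245,0,-5.8],[-1,0.031,-0.0215,0,-5.8],[-1,0.033,-0.018,0,-5.8],[-1,0.0345,-0.0145,0,-5.8]]'
python3 -m jog '[[-1,0.0355,-0.011,0,-5.8],[-1,0.0365,-0.0075,0,-5.8],[-1,0.037,-0.004,0,-5.8],[-1,0.0375,0,0,-5.8],[-1,0.037,0.0035,0,-5.8]]'
python3 -m jog '[[-1,0.0365,0.0075,0,-5.8],[-1,0.0355,0.011,0,-5.8],[-1,0.0345,0.0145,0,-5.8],[-1,0,0,0,0]]'
python3 - <<'E'
from h import *
print(env.get_state()["joint_pos"],yaw(env.get_state()["orientation"]))
plan([(.44,.33,.20,194.6)])
E
```

```text
clock: 0.52
tcp_pos: [0.3037, -0.3414, 0.2418]
orientation: [-0.0, 0.89, 0.456, 0.0]
wrist_force: [0.3, -0.4, -0.2]
finger_gap: 0.0852
grip_force: 0.0
clock: 0.93
tcp_pos: [0.3626, -0.1647, 0.2421]
orientation: [-0.0, 0.747, 0.664, 0.0]
wrist_force: [0.1, 0.3, -0.2]
finger_gap: 0.0854
grip_force: 0.0
clock: 1.27
tcp_pos: [0.3985, -0.0548, 0.2421]
orientation: [-0.001, 0.635, 0.772, 0.001]
wrist_force: [0.3, -0.2, -0.2]
finger_gap: 0.0852
grip_force: 0.0
[-0.33851454 -0.02143503 -0.35057583  1.24224019  0.00230125  1.03795076] 101.13435274390126
[[-1,0.0264,0.0082,0.003,np.float64(-6.7)],[-1,0.0253,0.0112,0.003,np.float64(-6.7)],[-1,0.0238,0.0141,0.003,np.float64(-6.7)],[-1,0.022,0.0168,0.003,np.float64(-6.7)],[-1,0.0199,0.0192,0.003,np.float64(-6.7)]]
[[-1,0.0175,0.0214,0.003,np.float64(-6.7)],[-1,0.0149,0.0233,0.003,np.float64(-6.7)],[-1,0.0121,0.0249,0.003,np.float64(-6.7)],[-1,0.0091,0.0261,0.003,np.float64(-6.7)],[-1,0.006,0.027,0.003,np.float64(-6.7)]]
[[-1,0.0029,0.0275,0.003,np.float64(-6.7)],[-1,-0.0003,0.0276,0.003,np.float64(-6.7)],[-1,-0.0036,0.0274,0.003,np.float64(-6.7)],[-1,-0.0067,0.0268,0.003,np.float64(-6.7)]]
```

```bash
python3 -m jog '[[-1,0.0265,0.008,0.003,-6.7],[-1,0.0255,0.011,0.003,-6.7],[-1,0.024,0.014,0.003,-6.7],[-1,0.022,0.017,0.003,-6.7],[-1,0.02,0.019,0.003,-6.7]]' >/dev/null
python3 -m jog '[[-1,0.0175,0.0215,0.003,-6.7],[-1,0.015,0.0235,0.003,-6.7],[-1,0.012,0.025,0.003,-6.7],[-1,0.009,0.026,0.003,-6.7],[-1,0.006,0.027,0.003,-6.7]]' >/dev/null
python3 -m jog '[[-1,0.003,0.0275,0.003,-6.7],[-1,0,0.0275,0.003,-6.7],[-1,-0.0035,0.0275,0.003,-6.7],[-1,-0.0065,0.027,0.003,-6.7],[-1,0,0,0,0]]'
python3 - <<'E'
from h import *
s=env.get_state();print(s["joint_pos"],yaw(s["orientation"]))
c=grab("wrist","w1");print(c["fov_y"],c["T"].round(3).tolist())
c=grab("top","top1")
E
```

```text
clock: 2.52
tcp_pos: [0.4423, 0.3284, 0.1989]
orientation: [-0.0, -0.128, 0.992, 0.001]
wrist_force: [0.3, 0.3, 0.5]
finger_gap: 0.085
grip_force: 0.0
[ 0.49222038  0.28275386 -0.10280298  1.18524612  0.00119807  0.23634297] -165.33929477134762
65.70646984690485 [[-0.253, -0.925, -0.282, 0.369], [0.967, -0.242, -0.075, 0.309], [0.002, -0.292, 0.956, 0.33], [0.0, 0.0, 0.0, 1.0]]
```

View pics/w1.png

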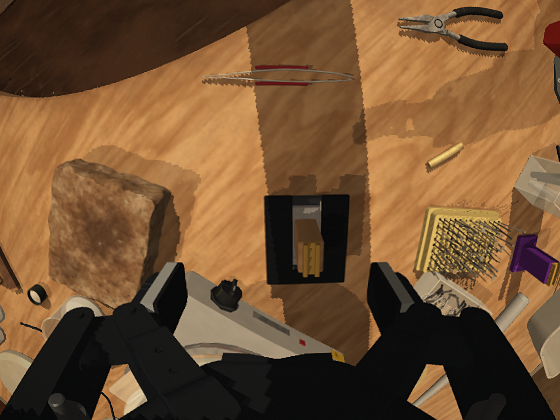

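The wrist view shows the fork corners at (265,196), (348,194), (344,283) and (268,284), with brass bars at (300–322, 243–275). The brick is at upper-left, spanning (50–170, 158–300), and the flux cup is at (37,294).

Run:
```python
from h import *
c=load("w1")
P=np.array([onz(c,u,v,.050,True) for u,v in[(265,196),(348,194),(344.5,283),(268,284)]])
print(P.round(4))
def e(a,b): d=P[a]-P[b]; return np.linalg.norm(d[:2]).round(4),np.degrees(np.arctan2(d[1],d[0])).round(1)
print(e(3,0),e(2,1),e(1,0),e(2,3),"c",P.mean(0).round(4))
H=cv2.cvtColor(c["img"],cv2.COLOR_RGB2HSV)
m=cv2.inRange(H,(15,120,120),(32,255,255)); m[:235]=0;m[285:]=0;m[:,:285]=0;m[:,335:]=0
ys,xs=np.nonzero(m);print(xs.min(),xs.max(),ys.min(),ys.max(),len(xs))
# brass top quad rows
crop=cv2.resize(c["img"][185:295,255:360],(764,800)[:2],interpolation=cv2.INTER_CUBIC)
cr=cv2.resize(c["img"][185:295,255:360],None,fx=5.4,fy=5.4,interpolation=cv2.INTER_CUBIC)
br=cv2.resize(c["img"][145:305,35:180],None,fx=1.5,fy=1.5)
pad=np.zeros((cr.shape[0],br.shape[1],3),np.uint8);pad[:br.shape[0]]=br
cv2.imwrite("pics/crop2.png",np.hstack([cr,pad])[:,:,::-1]);print(cr.shape)
```

```text
[[0.4438 0.3178 0.05  ]
 [0.4228 0.3897 0.05  ]
 [0.511  0.4166 0.05  ]
 [0.5302 0.3423 0.05  ]]
(np.float64(0.0899), np.float64(15.8)) (np.float64(0.0921), np.float64(16.9)) (np.float64(0.0749), np.float64(106.2)) (np.float64(0.0767), np.float64(104.6)) c [0.477  0.3666 0.05  ]
298 317 244 276 78
(594, 567, 3)
```

View pics/crop2.png

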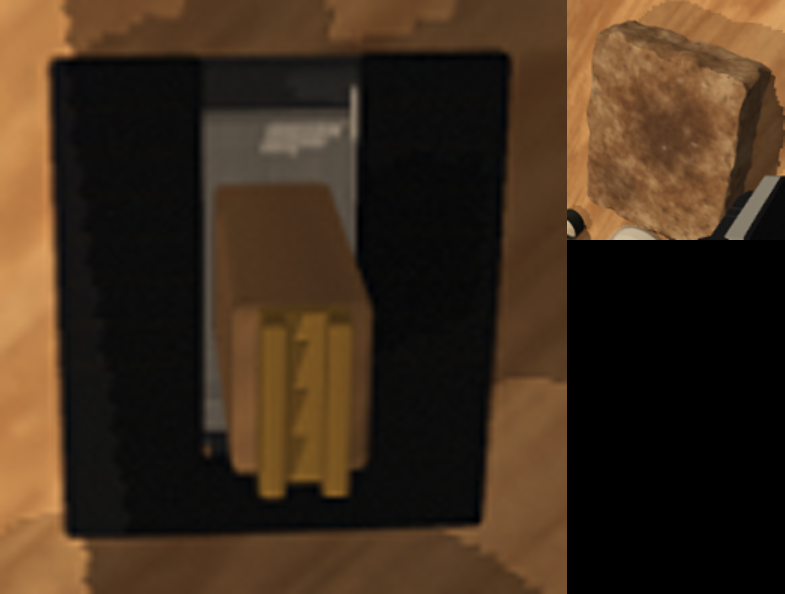

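Crop 2 shows the fork corners at crop (52,58), (509,53), (481,523) and (68,535). The wood top face is centred near crop (301,389), and the brick's top face is visible on the right.

Run:
```python
from h import *
c=load("w1");k=lambda u,v:(255+u/5.4,185+v/5.4)
for z in(.042,.05):
    P=np.array([onz(c,*k(u,v),z,True) for u,v in[(52,58),(509,53),(481,523),(68,535)]])
    e=lambda a,b:(np.linalg.norm((P[a]-P[b])[:2]).round(4),np.degrees(np.arctan2(*(P[a]-P[b])[1::-1])).round(1))
    print(z,e(3,0),e(2,1),e(1,0),e(2,3),"front mid",(P[0]+P[1])[:2]/2,"back",(P[2]+P[3])[:2]/2)
print("wood top",onz(c,*k(301,389),.082,True)[:2], "wood front base mid at z.022",onz(c,*k(273,186),.03,True)[:2])
for q in[(232,308),(370,305),(370,468),(232,472)]: print(onz(c,*k(*q),.082,True)[:2].round(4))
b=lambda u,v:(35+(u-567)/1.5,145+v/1.5)
for q in[(600,28),(752,78),(712,238),(590,195)]: print("brick",onz(c,*b(*q),.053,True)[:2].round(4))
print("cup",onz(c,37,294,.017,True)[:2])
```

```text
0.042 (np.float64(0.0928), np.float64(15.8)) (np.float64(0.0925), np.float64(15.9)) (np.float64(0.0787), np.float64(105.4)) (np.float64(0.0788), np.float64(105.6)) front mid [0.43527401 0.35554591] back [0.5244148  0.38079957]
0.05 (np.float64(0.0902), np.float64(15.8)) (np.float64(0.0899), np.float64(15.9)) (np.float64(0.0765), np.float64(105.4)) (np.float64(0.0766), np.float64(105.6)) front mid [0.43343927 0.35424264] back [0.52010549 0.37879525]
wood top [0.4772151  0.36705583] wood front base mid at z.022 [0.46205194 0.36256409]
[0.4666 0.3527]
[0.4609 0.3733]
[0.4881 0.3821]
[0.4941 0.3606]
brick [0.462 0.103]
brick [0.4684 0.2221]
brick [0.5973 0.2045]
brick [0.5985 0.0931]
cup [0.6720654  0.03540179]
```

Run:
```python
from h import *
print(env.tip_extent, env.get_state()["wrist_force"])
plan([(.477,.367,.12,-164.3)],g=0.29,step=.02)
```

```text
0.011 [-0.26903422 -0.39480556 -0.94516508]
[[0.29,-0.0089,0.0064,0.0159,np.float64(-0.3)],[0.29,-0.0089,0.0063,0.0159,np.float64(-0.3)],[0.29,-0.009,0.0063,0.0159,np.float64(-0.3)],[0.29,-0.009,0.0062,0.0159,np.float64(-0.3)],[0.29,-0.009,0.0062,0.0159,np.float64(-0.3)]]
```

```bash
python3 -m jog '[[0.29,-0.009,0.0063,0.016,-0.2],[0.29,-0.009,0.0063,0.016,-0.2],[0.29,-0.009,0.0063,0.016,-0.2],[0.29,-0.009,0.0063,0.016,-0.2],[0.29,-0.009,0.0063,0.016,-0.2]]' 20
python3 -m jog '[[0.29,0,0,0,0],[0.29,0,0,0,0],[0.29,0,0,0,0]]'
python3 - <<'E'
from h import *
s=env.get_state();print(yaw(s["orientation"]),s["wrist_force"],s["tcp_pos"])
c=grab("wrist","w2")
E
```

```text
clock: 3.03
tcp_pos: [0.4782, 0.3654, 0.1197]
orientation: [-0.0, -0.131, 0.991, -0.0]
wrist_force: [-0.5, 0.1, 0.1]
finger_gap: 0.0308
grip_force: 0.0
clock: 3.28
tcp_pos: [0.4777, 0.3656, 0.121]
orientation: [-0.0, -0.132, 0.991, -0.0]
wrist_force: [0.8, 0.3, 0.0]
finger_gap: 0.0303
grip_force: 0.0
-164.86748664334638 [0.75228534 0.25113738 0.03833323] [0.47772497 0.3656411  0.12096861]
```

View pics/w2.png

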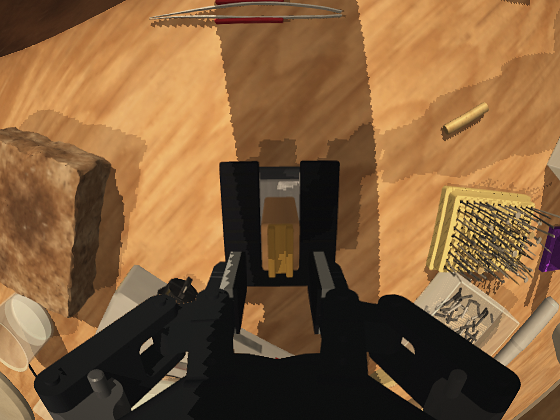

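The wrist view shows the brass at (269–291, 225–277), the fork front corners at (220,163) and (338,160), and the jaws either side at u≈238 and 317.

Run:
```python
from h import *
c=load("w2")
a,b=[onz(c,u,v,.043,True)[:2] for u,v in[(220,163),(338,160.5)]]
print(np.linalg.norm(a-b),np.degrees(np.arctan2(*(b-a)[::-1]))-90,"origin",(a+b)/2+.044*np.array([np.cos(.274),np.sin(.274)]))
H=cv2.cvtColor(c["img"],cv2.COLOR_RGB2HSV); g=cv2.cvtColor(c["img"],cv2.COLOR_RGB2GRAY)
for v in(255,265,272): print(v,[int(x) for x in g[v,255:310]])
l,r=onz(c,269,250,.089,True)[:2],onz(c,292,250,.089,True)[:2]
t=env.get_state()["tcp_pos"][:2]; y=np.radians(15.7); n=np.array([-np.sin(y),np.cos(y)])
print("brass width",np.linalg.norm(l-r),"lateral offset of brass from tcp",((l+r)/2-t)@n)
```

```text
0.07741794862550021 16.422900542533057 origin [0.47778198 0.36724932]
255 [15, 15, 14, 14, 13, 7, 49, 98, 110, 110, 110, 109, 100, 76, 72, 73, 72, 74, 74, 71, 71, 76, 78, 76, 102, 107, 105, 104, 103, 105, 96, 71, 69, 100, 102, 102, 100, 86, 72, 78, 78, 76, 75, 73, 35, 14, 14, 14, 15, 14, 13, 14, 15, 14, 12]
265 [14, 14, 13, 14, 14, 11, 28, 82, 103, 103, 103, 103, 103, 100, 104, 105, 103, 101, 101, 86, 72, 76, 77, 78, 75, 102, 105, 103, 101, 102, 105, 99, 105, 105, 103, 101, 101, 85, 65, 68, 68, 67, 67, 73, 21, 12, 15, 15, 13, 15, 15, 15, 15, 12, 12]
272 [14, 16, 14, 14, 15, 15, 15, 14, 13, 14, 12, 13, 10, 57, 98, 107, 105, 101, 102, 88, 76, 89, 93, 106, 108, 107, 94, 92, 90, 90, 90, 97, 105, 105, 103, 101, 102, 88, 20, 14, 14, 14, 15, 15, 15, 14, 13, 14, 14, 15, 14, 14, 14, 13, 13]
brass width 0.012647999255262193 lateral offset of brass from tcp 0.0014854912292757987
```

```bash
python3 -m jog '[[0.29,0,0.0015,0.010,-0.9],[0.29,0,0,0.015,0],[0.29,0,0,0.014,0],[0.29,0,0,0.007,0],[0.29,0,0,0,0]]'
python3 -m jog '[[0.29,0,0,0.002,0],[0.29,0,0,0.002,0]]'
```

```text
clock: 3.75
tcp_pos: [0.4761, 0.3673, 0.0727]
orientation: [-0.001, -0.14, 0.99, -0.001]
wrist_force: [0.1, 0.1, -0.4]
finger_gap: 0.0305
grip_force: 0.0
clock: 3.92
tcp_pos: [0.4779, 0.3685, 0.0711]
orientation: [0.001, -0.14, 0.99, 0.0]
wrist_force: [0.2, 0.6, 0.6]
finger_gap: 0.0306
grip_force: 0.0
```

```bash
for i in 1; do python3 -m jog '[[0.29,0,0,0.0015,0],[0.29,0,0,0.0015,0]]' | grep -E 'tcp|wrist'; python3 -m jog '[[0.29,0,0,0.0015,0],[0.29,0,0,0,0]]' | grep -E 'tcp|wrist'; python3 -m jog '[[0.29,0,0,0.0015,0],[0.29,0,0,0,0]]' | grep -E 'tcp|wrist'; done
```

```text
tcp_pos: [0.4778, 0.3684, 0.0678]
wrist_force: [-0.4, 0.5, 0.0]
tcp_pos: [0.4773, 0.3681, 0.0657]
wrist_force: [-0.2, -0.6, 0.1]
tcp_pos: [0.4773, 0.3681, 0.0641]
wrist_force: [-1.3, -0.4, -0.1]
```

```bash
python3 -m jog '[[0.29,0,0,0.0015,0],[0.29,0,0,0.0005,0]]' | grep -E 'tcp|wrist'; python3 -m jog '[[0.29,0,0,0.0015,0],[0.29,0,0,0,0]]' | grep -E 'tcp|wrist'; python3 -m jog '[[0.29,0,0,0.0015,0],[0.29,0,0,0,0]]' | grep -E 'tcp|wrist'
```

```text
tcp_pos: [0.4773, 0.3681, 0.0621]
wrist_force: [-0.2, 0.2, 0.3]
tcp_pos: [0.4772, 0.368, 0.0604]
wrist_force: [-0.1, 0.6, -0.4]
tcp_pos: [0.4772, 0.3681, 0.059]
wrist_force: [0.0, 0.7, 0.3]
```

```bash
python3 -m jog '[[0.29,0,0,0.0015,0],[0.29,0,0,0.0005,0]]' | grep -E 'tcp|wrist'; python3 -m jog '[[0.29,0,0,0.0015,0],[0.29,0,0,0,0]]' | grep -E 'tcp|wrist'; python3 -m jog '[[0.29,0,0,0.0015,0],[0.29,0,0,0,0]]' | grep -E 'tcp|wrist'
```

```text
tcp_pos: [0.4773, 0.3681, 0.057]
wrist_force: [-0.5, -0.7, -0.3]
tcp_pos: [0.4772, 0.368, 0.0554]
wrist_force: [-0.7, -0.0, 0.1]
tcp_pos: [0.4772, 0.3681, 0.054]
wrist_force: [0.7, 0.1, -0.4]
```

```bash
python3 -m jog '[[0.29,0,0,0.001,0],[0.29,0,0,0,0]]' | grep -E 'tcp|wrist'; python3 -m jog '[[0.29,0,0,0.001,0],[0.29,0,0,0,0]]' | grep -E 'tcp|wrist'; python3 -m jog '[[0.29,0,0,0.001,0],[0.29,0,0,0,0]]' | grep -E 'tcp|wrist'
```

```text
tcp_pos: [0.4774, 0.3682, 0.0534]
wrist_force: [-1.2, -1.2, 2.1]
tcp_pos: [0.4774, 0.3682, 0.0526]
wrist_force: [-1.0, -0.3, 3.8]
tcp_pos: [0.4774, 0.3682, 0.0516]
wrist_force: [-2.0, -1.1, 4.9]
```

```bash
python3 -m jog '[[0.29,0,0,0.001,0],[0.29,0,0,0.001,0],[0.29,0,0,0,0]]' | grep -E 'tcp|wrist'; python3 -m jog '[[0.29,0,0,0.001,0],[0.29,0,0,0.0005,0],[0.29,0,0,0,0]]' | grep -E 'tcp|wrist|gap'
```

```text
tcp_pos: [0.4775, 0.3682, 0.0498]
wrist_force: [-2.4, -0.4, 8.0]
tcp_pos: [0.4775, 0.3682, 0.0485]
wrist_force: [-2.0, -2.5, 7.7]
finger_gap: 0.0302
```

```bash
python3 -m jog '[[0.4,0,0,0,0],[0.4,0,0,0,0],[0.6,0,0,0,0],[0.6,0,0,0,0]]' 20; python3 -c "
from h import *;print(env.get_state()['ft_torque'])"
```

```text
clock: 6.75
tcp_pos: [0.4778, 0.3689, 0.0489]
orientation: [0.001, -0.14, 0.99, 0.001]
wrist_force: [-1.7, -0.1, 8.3]
finger_gap: 0.0219
grip_force: 29.0
[ 0.1482611   0.46222379 -0.02109365]
```

```bash
python3 -m jog '[[0.36,0,0,0,0],[0.36,0,0,0,0],[0.36,0,0,0.0008,0],[0.36,0,0,0.0007,0],[0.36,0,0,0,0]]' | grep -E 'tcp|wrist|gap'; python3 -m jog '[[0.36,0,0,0,0]]'| grep -E 'tcp|wrist|gap';  python3 -m jog '[[0.45,0,0,0,0],[0.6,0,0,0,0],[0.6,0,0,0,0]]' 20
```

```text
tcp_pos: [0.4782, 0.3689, 0.0476]
wrist_force: [-1.0, 0.2, 9.4]
finger_gap: 0.0268
tcp_pos: [0.4781, 0.3689, 0.0476]
wrist_force: [-1.2, 0.3, 9.0]
finger_gap: 0.027
clock: 7.5
tcp_pos: [0.4784, 0.3687, 0.0477]
orientation: [0.001, -0.14, 0.99, 0.0]
wrist_force: [-1.6, -0.8, 10.1]
finger_gap: 0.0219
grip_force: 30.9
```

```bash
python3 -m jog '[[0.6,0.001,0,0,0],[0.6,0.001,0,0,0],[0.6,0.001,0,0,0]]'| grep -E 'tcp|wrist|gap'; python3 -m jog '[[0.6,0.001,0,0,0],[0.6,0.001,0,0,0]]'| grep -E 'tcp|wrist|gap|grip'
```

```text
tcp_pos: [0.4779, 0.3686, 0.0483]
wrist_force: [4.8, -0.1, 8.1]
finger_gap: 0.0217
tcp_pos: [0.4771, 0.3684, 0.0487]
wrist_force: [6.4, 1.5, 7.4]
finger_gap: 0.022
grip_force: 28.7
```

```bash
python3 -m jog '[[0.6,0,0,0,0],[0.6,0,0,0,0],[0.6,0,0,0,0]]'; python3 -c "
from h import *
S=[env.get_state()];print(S[0]['joint_pos'],S[0]['wrist_force'],S[0]['ft_torque'])"
```

```text
clock: 8.17
tcp_pos: [0.477, 0.3684, 0.0487]
orientation: [0.005, -0.14, 0.99, 0.001]
wrist_force: [5.4, 1.2, 7.5]
finger_gap: 0.0217
grip_force: 28.9
[ 0.52525216  0.48132808 -0.19895992  0.8810585  -0.00140581  0.24438759] [5.40484312 1.21199644 7.45642306] [ 0.10813336 -1.11107084  0.01853729]
```

```bash
python3 -m jog '[[0.6,-0.002,0,0,0],[0.6,-0.002,0,0,0],[0.36,-0.001,0,0,0],[0.36,0,0,0,0],[0.36,0,0,0.001,0]]' | grep -E 'tcp|wrist|gap'; python3 -m jog '[[0.36,0,0,0.001,0],[0.36,0,0,0,0],[0.36,0,0,0,0]]'| grep -E 'tcp|wrist|gap'
```

```text
tcp_pos: [0.4782, 0.3688, 0.0468]
wrist_force: [-1.7, -0.4, 11.1]
finger_gap: 0.0273
tcp_pos: [0.4782, 0.3688, 0.0459]
wrist_force: [-2.7, -0.9, 9.7]
finger_gap: 0.0275
```

```bash
python3 -m jog '[[0.36,0,0,0.001,0],[0.36,0,0,0,0]]' | grep -E 'tcp|wrist|gap'; python3 -m jog '[[0.45,0,0,0,0],[0.6,0,0,0,0],[0.6,0,0,0,0]]' 20| grep -E 'tcp|wrist|gap|grip';python3 -m jog '[[0.6,0.001,0,0,0],[0.6,0.001,0,0,0],[0.6,0.001,0,0,0]]'| grep -E 'tcp|wrist|gap'
```

```text
tcp_pos: [0.4783, 0.3688, 0.0458]
wrist_force: [-3.8, -2.2, 15.8]
finger_gap: 0.0274
tcp_pos: [0.479, 0.3676, 0.0461]
wrist_force: [-2.3, -6.4, 18.5]
finger_gap: 0.0219
grip_force: 31.6
tcp_pos: [0.4784, 0.3675, 0.0462]
wrist_force: [5.3, -3.5, 11.4]
finger_gap: 0.0214
```

```bash
python3 -m jog '[[0.6,0.001,0,-0.0005,0],[0.6,0.001,0,0,0],[0.6,0.001,0,0,0]]'| grep -E 'tcp|wrist|gap'; python3 -m jog '[[0.6,0.001,0,0,0],[0.6,0.001,0,0,0],[0.6,0.001,0,0,0]]'
```

```text
tcp_pos: [0.477, 0.3676, 0.0468]
wrist_force: [7.5, -1.5, 9.4]
finger_gap: 0.0213
clock: 10.0
tcp_pos: [0.4744, 0.3675, 0.0469]
orientation: [0.006, -0.14, 0.99, 0.001]
wrist_force: [7.1, 1.0, 8.7]
finger_gap: 0.0219
grip_force: 28.2
```

```bash
python3 -m jog '[[0.6,0.0015,0,0.0003,0],[0.6,0.0015,0,0.0003,0],[0.6,0.0015,0,0,0],[0.6,0.0015,0,0,0]]'| grep -E 'tcp|wrist|gap'
python3 - <<'E'
from h import *
a=grab("wrist","w3")
im=a["img"][120:330,170:400]; o=cv2.imread("pics/w2.png")[120:330,170:400]
cv2.imwrite("pics/crop3.png",cv2.resize(im[:,:,::-1],None,fx=2.6,fy=2.6,interpolation=cv2.INTER_CUBIC))
E
```

```text
tcp_pos: [0.4689, 0.3664, 0.0465]
wrist_force: [6.8, 1.4, 8.8]
finger_gap: 0.0216
```

View pics/crop3.png

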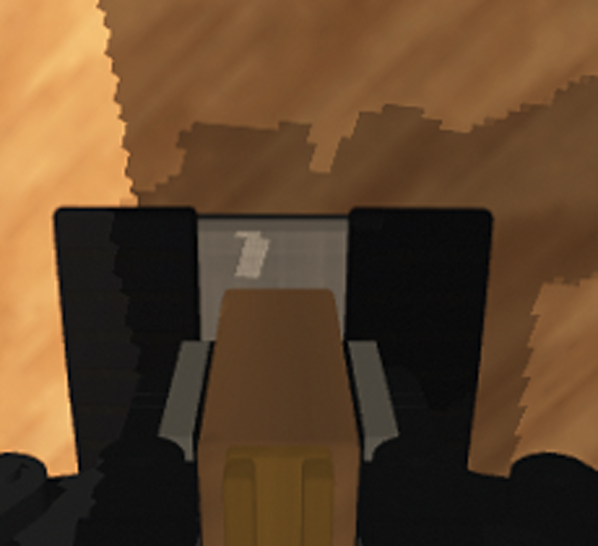

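The insert is moving with the jaws: the foot has reached the channel mouth (crop v≈220). I'll keep drawing with the button held down.

```bash
python3 -m jog '[[0.6,0.002,0,0.0003,0],[0.6,0.0025,0,0,0],[0.6,0.0025,0,0,0],[0.6,0.0025,0,0,0]]'| grep -E 'tcp|wrist|gap'
python3 -m jog '[[0.6,0.0025,0,0.0002,0],[0.6,0.0025,0,0,0],[0.6,0.0025,0,0,0],[0.6,0.0025,0,0,0]]'| grep -E 'tcp|wrist|gap'
```

```text
tcp_pos: [0.4597, 0.3639, 0.0462]
wrist_force: [6.8, 2.5, 9.3]
finger_gap: 0.022
tcp_pos: [0.4502, 0.3613, 0.0461]
wrist_force: [6.2, 1.1, 9.9]
finger_gap: 0.0215
```

```bash
python3 -m jog '[[0.6,0.0025,0,0,0],[0.6,0.0025,0,0,0],[0.6,0.0025,0,0,0],[0.6,0.0025,0,0,0],[0.6,0.0025,0,0,0]]'| grep -E 'tcp|wrist|gap'
python3 -m jog '[[0.6,0.0025,0,0,0],[0.6,0.0025,0,0,0],[0.6,0.0025,0,0,0],[0.6,0.0025,0,0,0]]'| grep -E 'tcp|wrist|gap'
```

```text
tcp_pos: [0.438, 0.3578, 0.046]
wrist_force: [6.2, 2.2, 9.2]
finger_gap: 0.0216
tcp_pos: [0.4284, 0.355, 0.0459]
wrist_force: [7.1, 1.9, 9.4]
finger_gap: 0.022
```

```bash
python3 -m jog '[[0.6,0.001,0,-0.001,0],[0.6,0.001,0,-0.001,0],[0.6,0.001,0,-0.0008,0]]'| grep -E 'tcp|wrist|gap'
python3 -m jog '[[0.6,0.0025,0,0,0],[0.6,0.0025,0,0,0],[0.6,0.0025,0,0,0],[0.6,0.0025,0,0,0]]'| grep -E 'tcp|wrist|gap'
```

```text
tcp_pos: [0.4203, 0.3518, 0.0458]
wrist_force: [-0.2, -0.8, -1.0]
finger_gap: 0.0218
tcp_pos: [0.409, 0.3482, 0.0447]
wrist_force: [-0.4, -0.1, -1.5]
finger_gap: 0.0214
```

```bash
python3 -m jog '[[0.6,0.004,0,0,0],[0.6,0.004,0,0,0],[0.6,0.004,0,0,0],[0.8,0,0,0,0]]' 40| grep -E 'tcp|wrist|gap|grip'
python3 -m jog '[[0.8,0.002,0,-0.01,0],[0.8,0.002,0,-0.02,0],[0.8,0,0,-0.03,0],[0.8,0,0,-0.03,0],[0.8,0,0,-0.02,0]]'| grep -E 'tcp|wrist|gap|clock'
python3 - <<'E'
from h import *
print(yaw(env.get_state()["orientation"]))
grab("wrist","w4");grab("scene","s4")
c=load("top1"); t=c["img"][150:260,310:420]
E
```

```text
tcp_pos: [0.3973, 0.3449, 0.0453]
wrist_force: [0.1, -0.3, -1.5]
finger_gap: 0.0216
grip_force: 44.2
clock: 13.13
tcp_pos: [0.3956, 0.3448, 0.1591]
wrist_force: [0.8, 0.0, -2.2]
finger_gap: 0.0213
-163.8733694579807
```

View pics/w4.png

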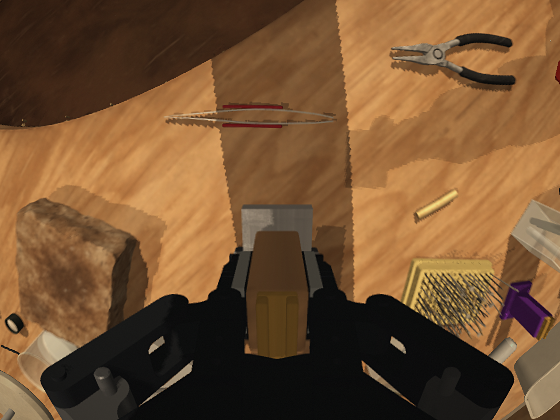

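The insert is held upright in the jaws, with its foot at (277,220). It's clear of the dock, and the brick sits at left (20–135, 200–335).

Run:
```python
from h import *
c=load("w4")
P=[onz(c,u,v,.053,True)[:2] for u,v in[(35,200),(128,238),(100,338),(17,310)]];print(np.round(P,3),np.mean(P,0))
plan([(.531,.157,.155,-164)],g=.8,step=.035)
```

```text
[[0.448 0.125]
 [0.454 0.23 ]
 [0.583 0.204]
 [0.6   0.084]] [0.52120525 0.16063623]
[[0.8,-0.0109,-0.0312,0.0008,np.float64(0.0)],[0.8,-0.0109,-0.0312,0.0008,np.float64(0.0)],[0.8,-0.0109,-0.0312,0.0008,np.float64(0.0)],[0.8,-0.0109,-0.0312,0.0008,np.float64(0.0)],[0.8,-0.0109,-0.0312,0.0008,np.float64(0.0)]]
[[0.8,-0.0109,-0.0312,0.0008,np.float64(0.0)],[0.8,-0.0109,-0.0312,0.0008,np.float64(0.0)]]
```

```bash
python3 -m jog '[[0.8,-0.011,-0.031,0,0],[0.8,-0.011,-0.031,0,0],[0.8,-0.011,-0.031,0,0],[0.8,-0.011,-0.031,0,0],[0.8,-0.011,-0.031,0,0]]'| grep -E 'tcp|wrist|gap'
python3 -m jog '[[0.8,-0.011,-0.031,0,0],[0.8,-0.011,-0.031,0.003,0],[0.8,0,0,0,0],[0.8,0,0,0,0]]'| grep -E 'tcp|wrist|gap|clock'
python3 - <<'E'
from h import *
print(yaw(env.get_state()["orientation"]),env.get_state()["orientation"])
grab("wrist","w5")
E
```

```text
tcp_pos: [0.4907, 0.2093, 0.1548]
wrist_force: [0.6, 1.1, -0.9]
finger_gap: 0.0217
clock: 13.98
tcp_pos: [0.5292, 0.1555, 0.1514]
wrist_force: [0.0, -1.0, -2.2]
finger_gap: 0.0217
-164.07783875217237 [-8.23432466e-04 -1.38500254e-01  9.90362056e-01  1.89093833e-05]
```

View pics/w5.png

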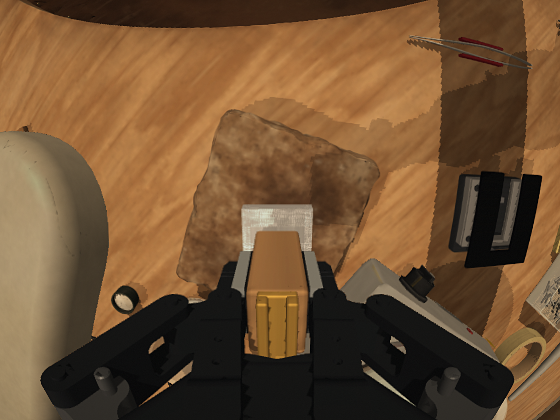

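The insert is above the brick, whose top corners are at (225,113), (375,168) and (182,272). The lamp head at far left is well clear.

Run:
```python
from h import *
c=load("w5")
A,B,D=[onz(c,u,v,.053,True)[:2] for u,v in[(225,113),(375,168),(182,272)]]
print(A,B,D,np.linalg.norm(B-A),np.linalg.norm(D-A),"centre",(B+D)/2, "tcp",env.get_state()["tcp_pos"])
d=D-A;d/=np.linalg.norm(d);n=np.array([-d[1],d[0]])
print("centre by 151x130:",A+d*.0755+n*.065)
```

```text
[0.46680287 0.09962154] [0.47433357 0.21490066] [0.59808266 0.09395335] 0.11552483052822263 0.13140209708642578 centre [0.53620812 0.154427  ] tcp [0.52839822 0.15654867 0.15149858]
centre by 151x130: [0.54503645 0.16130425]
```

```bash
python3 -m jog '[[0.8,-0.0067,-0.002,0.015,0],[0.8,0,0,0.018,0],[0.8,0,0,0.015,0],[0.8,0,0,0.01,0],[0.8,0,0,0,0]]'| grep -E 'tcp|wrist'
python3 -m jog '[[0.8,0,0,0.002,0],[0.8,0,0,0.001,0],[0.8,0,0,0,0]]'| grep -E 'tcp|wrist'
python3 -m jog '[[0.8,0,0,0.001,0],[0.8,0,0,0,0]]'| grep -E 'tcp|wrist'
```

```text
tcp_pos: [0.5332, 0.1579, 0.092]
wrist_force: [0.0, -0.2, -2.1]
tcp_pos: [0.5364, 0.1575, 0.0922]
wrist_force: [0.8, 1.0, -1.9]
tcp_pos: [0.5364, 0.1572, 0.091]
wrist_force: [-0.7, 0.3, -0.5]
```

```bash
for k in 1; do python3 -m jog '[[0.8,0,0,0.001,0],[0.8,0,0,0.001,0],[0.8,0,0,0,0]]'| grep -E 'tcp|wrist'
python3 -m jog '[[0.8,0,0,0.001,0],[0.8,0,0,0,0]]'| grep -E 'tcp|wrist'
python3 -m jog '[[0.8,0,0,0.001,0],[0.8,0,0,0,0]]'| grep -E 'tcp|wrist'; done
```

```text
tcp_pos: [0.5359, 0.157, 0.0884]
wrist_force: [0.5, -0.5, -2.0]
tcp_pos: [0.5359, 0.1571, 0.0873]
wrist_force: [-0.6, 0.3, -1.5]
tcp_pos: [0.5359, 0.1571, 0.0863]
wrist_force: [-0.6, 0.5, -0.7]
```

```bash
for k in 1; do python3 -m jog '[[0.8,0,0,0.001,0],[0.8,0,0,0,0]]'| grep -E 'tcp|wrist'
python3 -m jog '[[0.8,0,0,0.001,0],[0.8,0,0,0,0]]'| grep -E 'tcp|wrist'; done
```

```text
tcp_pos: [0.536, 0.1571, 0.0854]
wrist_force: [-0.6, -0.6, -1.5]
tcp_pos: [0.536, 0.1571, 0.0853]
wrist_force: [-1.9, -0.8, 4.3]
```

```bash
python3 -m jog '[[0.4,0,0,0,0],[0.3,0,0,0,0],[0,0,0,0,0],[-0.1,0,0,0,0],[-0.1,0,0,0,0]]' | grep -E 'tcp|wrist|gap'
python3 -m jog '[[-0.1,0,0,-0.01,0],[-0.1,0,0,-0.02,0],[-0.1,0,0,-0.03,0],[-0.1,0,0,-0.03,0],[-0.1,0,0,-0.03,0]]'| grep -E 'tcp|wrist|gap|clock'
python3 -m jog '[[-0.1,0.03,0.01,-0.02,0],[-0.1,0.03,0.01,0,0],[-0.1,0.03,0.01,0,0],[-0.1,0,0,0,0],[-0.1,0,0,0,0]]'| grep -E 'tcp|clock'
python3 - <<'E'
from h import *
a=grab("scene","s6")["img"][110:290,200:440];b=grab("top","t6")["img"][120:270,250:450]
a=cv2.resize(a,(400,300));b=cv2.resize(b,(400,300));cv2.imwrite("pics/crop6.png",np.hstack([a,b])[:,:,::-1])
E
```

```text
tcp_pos: [0.536, 0.1571, 0.0844]
wrist_force: [-0.9, 0.4, -0.3]
finger_gap: 0.0469
clock: 16.62
tcp_pos: [0.5356, 0.1571, 0.2064]
wrist_force: [1.1, -0.4, -0.6]
finger_gap: 0.0468
clock: 17.03
tcp_pos: [0.4399, 0.1611, 0.2256]
```

View pics/crop6.png

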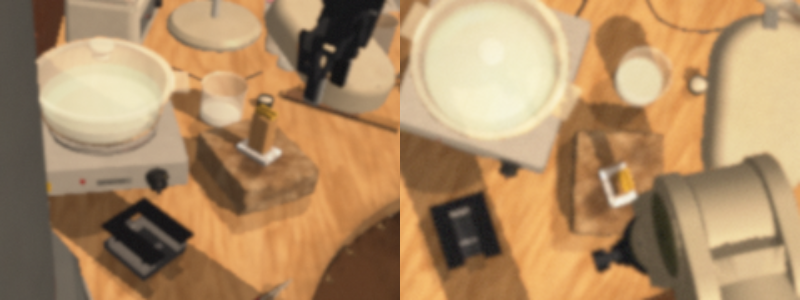

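The insert stands upright in the middle of the brick: its foot centre is at crop (619,185) against the brick centre at (618,183). The beaker and flux cup haven't moved.

```bash
python3 -c "
from workcell import env
print(env.hand_in())"
```

```text
the job is handed in; nothing more can be done
None
```

The insert came out of the dock with the button held down and now stands upright, released, in the middle of the fire brick; the beaker and flux cup were not touched, and the job was handed in at about 17 s. One slip on the way: my first pull, with the button not pressed far enough, was held and I stopped at about 6 N, and re-pressing then peaked at 18.5 N on the wrist.

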